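Click the sliding stop home against the cutting board

TASK

Push the sliding steel stop along its rail towards the red cutting board until it drops into its notch, so that the board is kept from sliding about, and leave it sitting there. Only push it with the fingers, gently: do not pinch or flick it, do not run it on past the notch into the board, and do not move the board, the stone molcajete, the pestle or the bowl.

Things in the scene. Friction and masses are not known exactly. Their poses are not given: they have to be found in the camera images.
- stop: Steel stop (a bookend on a rail), captive: it only slides along its own +y, towards the board; x across the rail, z up. Origin at ledge height under the middle of its deck (120 long in y, 60 wide, top 42 mm above the ledge). An upright push tab stands at the rear (-y) end, a fence 90 wide, 5 thick, up to 106 mm high at the front end (front face y = +60). About 0.45 kg. Stays where it is left
- tab_face (a point): middle of the rear (-y) face of the push tab, the face to push on, 75 mm above the ledge; axes as stop. The tab is 90 wide (x), 8 thick, from 40 to 96 mm above the ledge. Behind it the rail is bare, at most 20 mm high but for an end plate 50 wide, 36 mm high. Sliding takes about 1 to 2 N
- stop_pin (a point): centre of the spring roller under the deck, 35 mm ahead (+y) of stop and 95 mm ahead of tab_face, 27.5 mm high; a dark round boss 18 mm across stands on the deck above it. It climbs the near ridge (8 to 14 N) from 19 to 10 mm before home; then the force dips and the stop jumps ahead some 8 mm into the notch. Leaving the notch takes 8 to 14 N again
- notch (a point): middle of the notch between two round cross ridges (24 mm long, 5 mm high, 20 mm apart) on the rail just before the board, at the height of stop_pin; y points along the rail in the pushing direction. The stop is home when stop_pin is here; its fence is then 7 mm short of the board
- board: red hard-plastic cutting board, 250 x 12 x 170 mm (x, y, z), standing on its long edge loose in an aluminium holder on the rail; origin at the middle of its underside, 26 mm above the ledge. Its near face is 32 mm beyond the notch along y
- molcajete: grey stone mortar on three feet, 190 mm across, 115 mm high, origin under its centre; leave alone
- pestle: wooden pestle standing upright on its wide end, 52 mm across, 170 mm high, origin under its centre; leave alone
- bowl: aluminium mixing bowl, 200 mm across, 80 mm high, origin under its centre; leave alone

How it is judged (in metres and radians):
On the way, in this order (a step that is already met when the one before it is completed fails the run):
1. the fingers push the stop along the rail (contact force between the fingers and stop above 0.3 N and distance of stop from where it was at the start of the episode above 0.008 m), for 0.05 s.
2. the stop has dropped into the notch (y of stop_pin in the frame of notch between -0.003 and 0.003 m), for 0.2 s.
At the end, for the whole second after the job is handed in: The stop rests in the notch (stop_pin within 3 mm of the notch along the rail), and the board still stands upright in its holder, within 12 mm of where it was (all of step 2 and linear speed of stop below 0.01 m/s and angle between board's own z axis and vertical below 0.12 rad and distance of board from where it was at the start of the episode below 0.012 m and linear speed of board below 0.02 m/s); the robot touches nothing.
It fails at once if the stop is run into the board (over 2 N) (contact force between stop and board above 2 N).
It fails at once if the stop is pinched or shoved hard (over 30 N from the fingers) (contact force between the fingers and stop above 30 N).
It fails at once if the stop is flicked (faster than 0.6 m/s) (linear speed of stop above 0.6 m/s).
It fails at once if the board is lifted, shifted or tipped (distance of board from where it was at the start of the episode above 0.015 m or angle between board's own z axis and vertical above 0.15 rad).
It fails at once if the molcajete, pestle or bowl is moved over 20 mm or the pestle tipped (distance of any of molcajete, pestle, bowl from where it was at the start of the episode above 0.02 m or angle between pestle's own z axis and vertical above 0.3 rad).
It also fails if it takes over 45 s, if anything falls off the work surface, if the arm or the gripper's body presses on something with over 40 N, if the wrist force passes 120 N, or if a joint passes its speed limit or range.

ROBOT

A 6-joint arm with a two-finger parallel gripper is mounted at the origin on the work surface. World frame = base frame: x ahead of the robot, y to its left, z up, the work surface at z = 0. Lengths are in mm, angles in degrees, forces in N, time in s.
With the tool pointing down it reaches from about 350 to 850 mm from the base axis. Payload 8.1 kg.
Tool frame: the origin (TCP) lies midway between the tips of the shut fingers; the grasp point (between the pads) lies 19 mm behind it; z points along the fingers, y is the line along which they close (so a half turn about z gives the same grasp; the last joint's range is limited). The gripper opens to 85 mm and grips with 20 to 120 N. Pads are 22 mm wide; open, the fingers measure 114 mm over their backs; the gripper's body (76 mm by 85 mm) begins 54 mm behind the grasp point. The pads swing forward as they close: fully open they stand 13 mm farther back than shut.
Start: joints at [-73.419, 7.471, 85.268, -0, 87.261, -4.893], TCP at [219.672, -558.345, 195.592] pointing down, gripper open.
Joint ranges: [-169.43, 169.43], [-51.17, 129.36], [1.28, 143.12], [-76.62, 256.62], [0, 156.53], [-152.29, 152.29]. Speed limits (degrees/s): [136.94, 136.94, 159.86, 180, 180, 180].

INTERFACE

Orientations are given as [roll, pitch, yaw] about the fixed x, y, z axes, in that order (R = Rz(yaw) Ry(pitch) Rx(roll)).
In Python, from bench import sense, snapshot, camera_params, hand_in, masks_of, pinpoint gives the robot as it stands.
- The arm moves only by the tool step_arm, never from a script. Its argument "targets" is a list of rows, each an object with "angular": the turn, a rotation vector about the tool's x, y, z scaled (see below), a list of three; "dp": the shift along the tool's x, y, z scaled (see below), a list of three; "fingers": the closure, from 0 (fully open) to 1 (shut). A call has exactly 8 rows; each row is the pose to reach, as a shift and turn from the pose commanded when the call began, along the tool's axes at that moment, turning the shorter way round; what a row does not reach only later rows make up. The controller multiplies each number of a shift by 0.2 m and each number of a turn by 180 degrees. A row lasts 1/8 s, in which the tool goes at most 62.5 mm and 10.7 degrees, less where a joint would pass 70% of its speed; a pose out of reach is approached as far as the arm can. A call with a number of a shift or a turn outside -1 to 1 is refused whole. A call with a gripper value outside its range is refused whole. The fingers move at their own pace and stop on an object; "newtons" is the grip in N (left out, the last holds). Time passes only in rows, so rows that repeat a pose let the fingers close, or fill a call up. It gives the time, the measured TCP pose, the force, the opening and the grip force at its end, in the units of the state.
- sense(): the state, without advancing time (a new reading comes with each control period).
- snapshot(name): name is "scene" or "top"; returns the picture (420x560x3 uint8, blue, green, red); there is no depth.
- camera_params(name): a dict with "vfov" (degrees; the focal length in pixels is half the picture's height over the tangent of half this angle, whatever the lens; pixels are square), "cx", "cy" (the principal point, pixels), "R" (3x3) and "t" (3): a world point X has camera coordinates R X + t. Camera axes: x right, y down, z forward; pixel columns grow to the right and rows downward; lengths in mm; the calibration is good to about 2 mm. A picture is of the moment at which its call begins. camera_params takes no time and is no camera call.
- hand_in(): hands the job in; it is judged then, once.
Trained networks look in the newest picture that a camera, given by its name, has taken for a name from the list of things; names that differ only in an ending like _2 or _b are one class to them, and where a whole thing is asked for, a point or a joint stands for the part that bears it (a point fixed in the world has none). Each returns a list of dicts, best first, with "conf" (0 to 1); they miss things now and then, are a little off and sometimes report something else, mostly with a low value. They report only what shows in the picture. A call takes as long as a camera call.
- masks_of(camera, label): "pixels" (420x560 bool, what is visible of it) and "at" ([column, row] in pixels, amid what is visible of it).
- pinpoint(camera, label): "at" ([column, row] in pixels: a listed point, or the origin of a listed thing).
The state is a dict: "time": time; "joint_pos": joint angles; "qd": joint speeds; "joint_efforts": joint torques, N m; "tool_pos": TCP position; "tcp_rot": TCP orientation; "ft_force": force on the tool from outside, world axes, zero at the start; "wrist_torque": the same for the moment, N m; "finger_gap": finger opening in mm; "grip_force": force on a finger pad.
Only numpy, scipy, OpenCV 4.12 (cv2) and the standard library are available. Lean on these libraries where they do the work, as an engineer would, in place of code of your own. Each camera call takes 0.05 s, during which the arm holds its last target. There are 200 camera calls.

## Working session

There is one attempt and no reset: what is moved stays moved. The work goes in short steps, Python scripts to look and compute and a tool call to move; the robot and the scene stay as the last step left them, time stands still between calls to the robot, and variables do not carry over. Pictures are saved under pics/ and viewed, at most 13 in all, crops included, and the job is handed in when it is done.

Besides the shell and the picture viewer there is one more tool, called after ">>>" as name(argument=value, ...) on one line, values as JSON. step_arm: Moves the arm, as the interface text tells. Its arguments: {"type":"object","properties":{"targets":{"type":"array","items":{"type":"object","properties":{"angular":{"type":"array","items":{"type":"number","minimum":-1,"maximum":1}},"dp":{"type":"array","items":{"type":"number","minimum":-1,"maximum":1}},"fingers":{"type":"number"}}}},"newtons":{"type":"number"}},"required":["targets"]}

```bash
mkdir -p pics
cat > h.py <<'E'
import numpy as np, cv2
from bench import *
def ray(cam,px):
    p=camera_params(cam);R=np.array(p["R"]);t=np.array(p["t"]);f=210/np.tan(np.radians(p["vfov"]/2))
    d=R.T@np.array([(px[0]-p["cx"])/f,(px[1]-p["cy"])/f,1]);return -R.T@t,d/np.linalg.norm(d)
def onz(cam,px,z):
    o,d=ray(cam,px);return o+d*(z-o[2])/d[2]
def tri(a,b):
    A=0;B=0
    for o,d in (a,b):
        M=np.eye(3)-np.outer(d,d);A=A+M;B=B+M@o
    X=np.linalg.solve(A,B);return X,[float(np.linalg.norm((np.eye(3)-np.outer(d,d))@(X-o))) for o,d in (a,b)]
E
python3 - <<'E'
from h import *
np.set_printoptions(precision=1,suppress=True)
im=[snapshot(c) for c in("scene","top")]
cv2.imwrite("pics/s.png",im[0]);cv2.imwrite("pics/t.png",im[1])
for l in("stop","tab_face","stop_pin","notch","board","molcajete","pestle","bowl"):
    r={c:pinpoint(c,l)[:2] for c in("scene","top")}
    for c in r: print(l,c,[(np.round(q["at"],1),round(q["conf"],2)) for q in r[c]])
    if r["scene"] and r["top"]: print("  ",*tri(ray("scene",r["scene"][0]["at"]),ray("top",r["top"][0]["at"])))
print(sense())
for c in("scene","top"): print(camera_params(c))
E
```

```text
stop scene [(array([233.6, 238.4]), 0.7)]
stop top [(array([301.4, 221.9]), 0.95)]
   [545.7 -77.5  10. ] [1.261884868413579, 1.2618848684136186]
tab_face scene [(array([212.7, 228.7]), 0.87), (array([233.5, 236.7]), 0.48)]
tab_face top [(array([316.4, 223. ]), 0.96)]
   [ 533.2 -125.6   81.1] [3.649549088563419, 3.649549088563525]
stop_pin scene [(array([244.2, 227.5]), 0.91)]
stop_pin top [(array([289.3, 223.2]), 0.89)]
   [541.1 -35.1  15.6] [1.6805338932997615, 1.6805338932997922]
notch scene [(array([293.6, 204.8]), 0.94)]
notch top [(array([246.1, 212.9]), 0.68)]
   [579.5 115.5  21.9] [1.156556389774038, 1.1565563897739908]
board scene [(array([307.9, 203.8]), 0.72)]
board top [(array([237.6, 210. ]), 0.61)]
   [595.5 149.7  12. ] [4.6862574001416215, 4.686257400141552]
molcajete scene [(array([110.2, 322.1]), 0.76)]
molcajete top [(array([402.7, 231.2]), 0.73)]
   [ 510.8 -435.6  -21.5] [3.4093444381142657, 3.409344438114244]
pestle scene [(array([262.7, 326.5]), 0.79)]
pestle top [(array([328.4, 158. ]), 0.47)]
   [ 775.3 -184.6  -12.7] [4.372685159602676, 4.372685159602654]
[... 267 characters left out ...]
 ,  0. ]), 'joint_efforts': array([  0. , -56.9, -50.1,  -0. ,   0. ,  -0. ]), 'tool_pos': array([ 219.7, -558.4,  195.6]), 'tcp_rot': array([180. ,   0. ,  21.5]), 'ft_force': array([0.1, 0.6, 0.3]), 'wrist_torque': array([ 0.,  0., -0.]), 'grip_force': 0.0, 'finger_gap': 85.7592481978246}
{'vfov': 53.35991559781002, 'cx': 278.7927832165944, 'cy': 215.26584012957898, 'R': array([[ 0.7,  0.7,  0. ],
       [ 0.5, -0.5, -0.7],
       [-0.5,  0.5, -0.8]]), 't': array([-447.9, -269.7, 1398.2])}
{'vfov': 42.8492847400877, 'cx': 275.3547939672546, 'cy': 203.50122424122412, 'R': array([[-0. , -1. ,  0. ],
       [-1. ,  0. , -0.1],
       [ 0.1, -0. , -1. ]]), 't': array([  25.2,  609. , 1814.7])}
```

View pics/s.png

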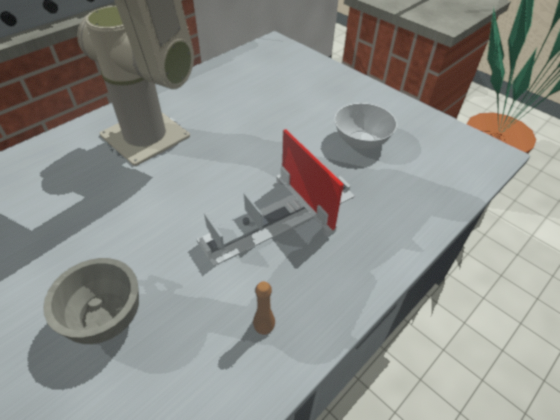

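View pics/t.png

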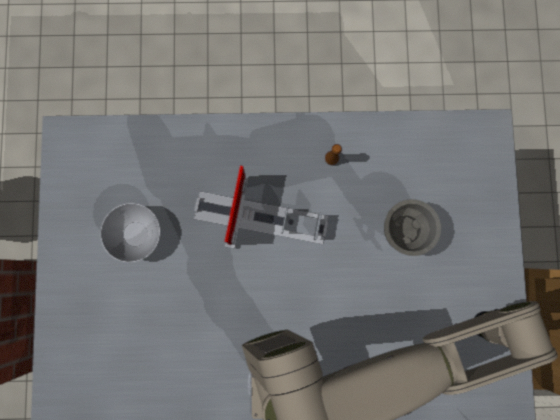

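The scene view shows the stop at about (230,232), with its rail running to the board at (310,185). In the top view the tab is near (318,224), the notch near (246,213) and the red board runs from (242,168) to (229,243). The pestle and molcajete are clear of the approach. Next I'll fit the whole rail model to these pixels.

```bash
cat >> h.py <<'E'
def proj(cam,X):
    p=camera_params(cam);f=210/np.tan(np.radians(p["vfov"]/2));c=np.array(p["R"])@X+np.array(p["t"])
    return np.array([p["cx"]+f*c[0]/c[2],p["cy"]+f*c[1]/c[2]])
OFF={"stop":(1,-35,0),"tab_face":(1,-95,75),"stop_pin":(1,0,27.5),"notch":(0,0,27.5),"board":(0,38,26)}
def fit(verbose=True):
    from scipy.optimize import least_squares
    ob=[]
    for c in("scene","top"):
        snapshot(c)
        for l in OFF:
            r=pinpoint(c,l)
            if r and r[0]["conf"]>.4: ob.append((c,l,np.array(r[0]["at"])))
    def mod(v,l):
        k,y,z=OFF[l];u=np.array([-np.sin(v[2]),np.cos(v[2])])
        return np.r_[v[:2]+u*(y-k*v[3]),z+v[4]]
    def res(v): return np.r_[np.concatenate([proj(c,mod(v,l))-a for c,l,a in ob]),v[4]/5]
    s=least_squares(res,[580,115,-.2,150,0],loss="soft_l1")
    v=s.x
    if verbose:
        print("notch",v[:2],"dir deg from x",90+np.degrees(v[2]),"to go",v[3],"ledge",v[4],"tab",mod(v,"tab_face"))
        for c,l,a in ob: print(c,l,proj(c,mod(v,l))-a)
    return v
E
python3 - <<'E'
from h import *
np.set_printoptions(precision=1,suppress=True)
fit()
for l in("board","stop","molcajete","pestle"):
    m=masks_of("top",l)
    if m: print(l,cv2.minAreaRect(np.argwhere(m[0]["pixels"])[:,::-1].astype(np.float32)),m[0]["conf"])
# board top edge ends by hand, z=196
print(onz("top",(242,168),196),onz("top",(229,243),196))
E
```

```text
notch [578.8 116.1] dir deg from x 78.10711662464955 to go 154.29267678372824 ledge -0.22546905522588628 tab [ 527.4 -127.9   74.8]
scene stop [0.2 0.3]
scene tab_face [-0.8  1.1]
scene stop_pin [ 0.7 -1.3]
scene notch [-2.  -0.3]
scene board [2. 0.]
top stop [-0.   1.5]
top tab_face [1.1 0.2]
top stop_pin [-2.2 -1. ]
top notch [ 3.3 -0.5]
top board [-1.6  0.4]
board ((235.47181701660156, 204.9941864013672), (8.008501052856445, 79.01912689208984), 11.633633613586426) 0.96
stop ((300.39996337890625, 224.69998168945312), (35.49676513671875, 20.5060977935791), 8.130102157592773) 0.82
molcajete ((412.20001220703125, 226.89999389648438), (56.60476303100586, 54.707401275634766), 18.43494987487793) 0.58
pestle ((333.5000305175781, 154.00001525878906), (13.416406631469727, 21.913463592529297), 26.56505012512207) 0.7
[705.2 120.5 196. ] [466.8 163.9 196. ]
```

>>> step_arm(targets=[{"dp": [0.12, -0.07, 0], "angular": [0, 0, -0.04], "fingers": 1}, {"dp": [0.25, -0.14, 0], "angular": [0, 0, -0.08], "fingers": 1}, {"dp": [0.38, -0.22, 0], "angular": [0, 0, -0.12], "fingers": 1}, {"dp": [0.5, -0.29, 0], "angular": [0, 0, -0.16], "fingers": 1}, {"dp": [0.62, -0.36, 0], "angular": [0, 0, -0.2], "fingers": 1}, {"dp": [0.75, -0.43, 0], "angular": [0, 0, -0.24], "fingers": 1}, {"dp": [0.87, -0.5, 0], "angular": [0, 0, -0.28], "fingers": 1}, {"dp": [0.98, -0.57, 0], "angular": [0, 0, -0.315], "fingers": 1}], newtons=40)

```text
time: 2.7
tool_pos: [360.9, -379.7, 195.7]
tcp_rot: [180.0, 0.0, 78.4]
ft_force: [0.3, 0.4, -0.0]
finger_gap: -0.2
grip_force: 0.0
```

>>> step_arm(targets=[{"dp": [0.14, 0.08, 0], "fingers": 1}, {"dp": [0.28, 0.16, 0], "fingers": 1}, {"dp": [0.42, 0.24, 0], "fingers": 1}, {"dp": [0.56, 0.32, 0.05], "fingers": 1}, {"dp": [0.7, 0.4, 0.15], "fingers": 1}, {"dp": [0.84, 0.48, 0.25], "fingers": 1}, {"dp": [0.98, 0.555, 0.35], "fingers": 1}, {"dp": [0.98, 0.555, 0.45], "fingers": 1}])

```text
validation failed for argument at $.ta...
```

Run:
```python
from h import *
np.set_printoptions(precision=1,suppress=True)
v=fit();s=sense();p=s["tool_pos"];print(p,s["tcp_rot"],s["ft_force"])
u=np.array([-np.sin(v[2]),np.cos(v[2])]);d=p[:2]-v[:2];print("along",d@u,"tab at",-95-v[3],"lateral",d@[u[1],-u[0]])
a=cv2.resize(snapshot("scene")[130:280,150:350],None,fx=3,fy=3);b=cv2.resize(snapshot("top")[150:270,200:400],None,fx=3,fy=3)
cv2.imwrite("pics/a.png",cv2.resize(np.vstack([a,b]),(440,594)))
```

```text
notch [582.9 121.7] dir deg from x 76.19744448254565 to go 160.66729767091437 ledge -5.168784918544957 tab [ 521.9 -126.6   69.8]
scene stop [-0.8  0.1]
scene tab_face [-1.4 -2.9]
scene stop_pin [0.9 3.8]
scene notch [-1.1 -1.9]
scene board [0.6 0.5]
top stop [ 0.2 -1.8]
top stop_pin [-2.8 -0.7]
top notch [1.  1.3]
top board [-1.6 -0.5]
[ 360.  -380.9  195.6] [-180.    -0.    78.1] [-0.4 -0.9  0.5]
along -541.2437659727439 tab at -255.66729767091437 lateral -96.58147576712595
```

View pics/a.png

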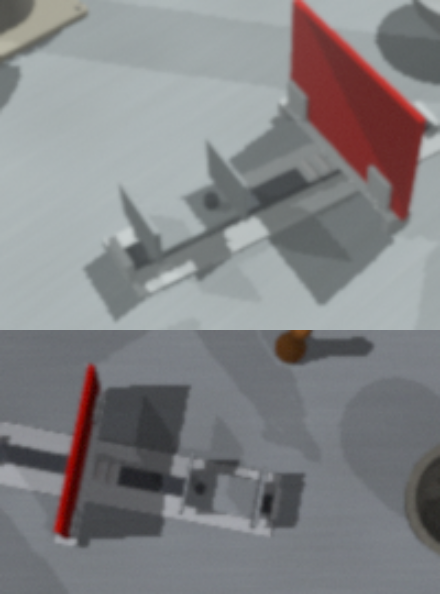

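The crop shows the tab at about crop (140,225), the boss at (210,200), the two ridges just before the board, and bare rail behind the tab. The move was refused and the arm stayed put. I'll resend it with every field in each row.

>>> step_arm(targets=[{"dp": [0.14, 0.08, 0], "angular": [0, 0, 0], "fingers": 1}, {"dp": [0.28, 0.16, 0], "angular": [0, 0, 0], "fingers": 1}, {"dp": [0.42, 0.24, 0], "angular": [0, 0, 0], "fingers": 1}, {"dp": [0.56, 0.32, 0.05], "angular": [0, 0, 0], "fingers": 1}, {"dp": [0.7, 0.4, 0.15], "angular": [0, 0, 0], "fingers": 1}, {"dp": [0.84, 0.48, 0.25], "angular": [0, 0, 0], "fingers": 1}, {"dp": [0.98, 0.555, 0.35], "angular": [0, 0, 0], "fingers": 1}, {"dp": [0.98, 0.555, 0.45], "angular": [0, 0, 0], "fingers": 1}])

```text
time: 4.4
tool_pos: [510.2, -209.9, 104.9]
tcp_rot: [180.0, -0.0, 78.3]
ft_force: [-0.3, -0.1, 0.6]
finger_gap: -0.2
grip_force: 0.0
```

>>> step_arm(targets=[{"dp": [0, 0, 0.1], "angular": [0, 0, 0], "fingers": 1}, {"dp": [0, 0, 0.2], "angular": [0, 0, 0], "fingers": 1}, {"dp": [0.05, 0, 0.2], "angular": [0, 0, 0], "fingers": 1}, {"dp": [0.1, 0, 0.2], "angular": [0, 0, 0], "fingers": 1}, {"dp": [0.15, 0, 0.2], "angular": [0, 0, 0], "fingers": 1}, {"dp": [0.2, 0, 0.2], "angular": [0, 0, 0], "fingers": 1}, {"dp": [0.22, 0, 0.2], "angular": [0, 0, 0], "fingers": 1}, {"dp": [0.22, 0, 0.2], "angular": [0, 0, 0], "fingers": 1}])

```text
time: 5.4
tool_pos: [518.4, -168.0, 65.8]
tcp_rot: [180.0, 0.0, 78.2]
ft_force: [0.3, 0.5, 0.2]
finger_gap: -0.1
grip_force: 0.0
```

Run:
```python
from h import *
np.set_printoptions(precision=1,suppress=True)
v=fit(False);s=sense();p=s["tool_pos"];print(v,p,s["tcp_rot"],s["ft_force"])
u=np.array([-np.sin(v[2]),np.cos(v[2])]);d=p[:2]-v[:2];print("along",d@u,"tab at",-95-v[3],"lateral",d@[u[1],-u[0]])
a=cv2.resize(snapshot("scene")[130:280,150:350],None,fx=3,fy=3);b=cv2.resize(snapshot("top")[150:270,200:400],None,fx=3,fy=3)
cv2.imwrite("pics/b.png",cv2.resize(np.vstack([a,b]),(440,594)))
```

```text
[584.6 111.3  -0.2 151.1   1. ] [ 518.1 -168.4   65.6] [-180.     0.    78.2] [-0.2  0.4 -0.2]
along -287.47916973829297 tab at -246.14522731374723 lateral -1.9150094492454457
```

View pics/b.png

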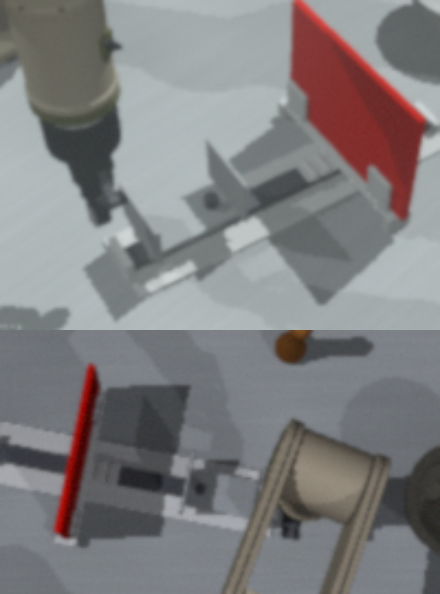

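The fingertip is at crop (103,222) in the scene view, behind the tab at (140,225). In the top view it's mostly hidden by the arm. I'll check the lateral offset by projecting the TCP and the tab.

Run:
```python
from h import *
np.set_printoptions(precision=1,suppress=True)
p=sense()["tool_pos"]
for c,x0,y0,o in(("scene",150,130,0),("top",200,150,330)):
    for X in (p,p+[8.4,40.2,0],p+[8.4+44,40.2-9,9],p+[8.4-44,40.2+9,9]):
        q=proj(c,np.array(X));print(c,q,(q-[x0,y0])*2.2+[0,o])
```

```text
scene [197.4 238.4] [104.3 238.5]
scene [212.3 231.5] [137.1 223.3]
scene [220.5 241.3] [155. 245.]
scene [203.8 217.7] [118.4 192.9]
top [329.6 228.2] [285.1 502. ]
top [317.7 225.9] [259. 497.]
top [320.2 212.7] [264.5 468. ]
top [315.7 238.8] [254.5 525.3]
```

>>> step_arm(targets=[{"dp": [0.03, 0, 0], "angular": [0, 0, 0], "fingers": 1}, {"dp": [0.06, 0, 0], "angular": [0, 0, 0], "fingers": 1}, {"dp": [0.09, 0, 0], "angular": [0, 0, 0], "fingers": 1}, {"dp": [0.12, 0, 0], "angular": [0, 0, 0], "fingers": 1}, {"dp": [0.14, 0, 0], "angular": [0, 0, 0], "fingers": 1}, {"dp": [0.15, 0, 0], "angular": [0, 0, 0], "fingers": 1}, {"dp": [0.16, 0, 0], "angular": [0, 0, 0], "fingers": 1}, {"dp": [0.17, 0, 0], "angular": [0, 0, 0], "fingers": 1}])

```text
time: 7.1
tool_pos: [525.1, -135.1, 65.6]
tcp_rot: [-180.0, 0.0, 78.2]
ft_force: [-0.1, -0.4, -0.2]
finger_gap: 0.2
grip_force: 0.0
```

>>> step_arm(targets=[{"dp": [0.01, 0, 0], "angular": [0, 0, 0], "fingers": 1}, {"dp": [0.02, 0, 0], "angular": [0, 0, 0], "fingers": 1}, {"dp": [0.03, 0, 0], "angular": [0, 0, 0], "fingers": 1}, {"dp": [0.04, 0, 0], "angular": [0, 0, 0], "fingers": 1}, {"dp": [0.06, 0, 0], "angular": [0, 0, 0], "fingers": 1}, {"dp": [0.08, 0, 0], "angular": [0, 0, 0], "fingers": 1}, {"dp": [0.1, 0, 0], "angular": [0, 0, 0], "fingers": 1}, {"dp": [0.12, 0, 0], "angular": [0, 0, 0], "fingers": 1}])

```text
time: 8.1
tool_pos: [530.1, -111.3, 65.6]
tcp_rot: [-180.0, 0.0, 78.2]
ft_force: [0.0, -0.3, -0.3]
finger_gap: 0.0
grip_force: 0.0
```

Run:
```python
from h import *
np.set_printoptions(precision=1,suppress=True)
v=fit(False);s=sense();p=s["tool_pos"];print(v,p,s["ft_force"])
u=np.array([-np.sin(v[2]),np.cos(v[2])]);d=p[:2]-v[:2];print("along",d@u,"tab at",-95-v[3],"lateral",d@[u[1],-u[0]])
cv2.imwrite("pics/c.png",cv2.resize(snapshot("scene")[130:280,150:350],None,fx=3,fy=3))
```

```text
[582.8 111.9  -0.2 147.5  -0.7] [ 530.  -111.7   65.6] [ 0.3 -0.1  1. ]
along -229.6905484079584 tab at -242.52857285290628 lateral 1.2422690262101383
```

View pics/c.png

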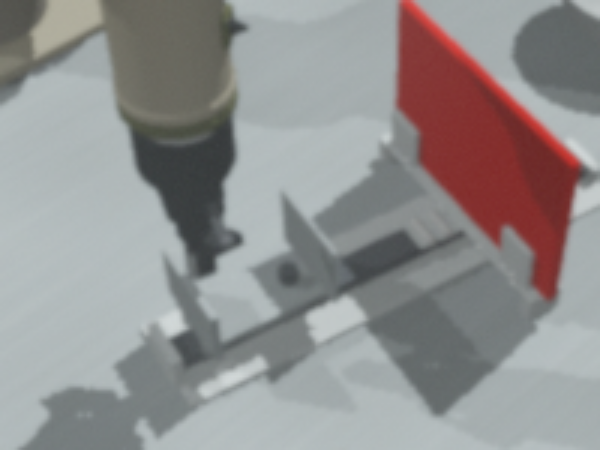

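The tab, at (195,305) in this crop, hasn't moved. The fingertip at (205,272) appears beyond or above the tab's far edge, so the tip has probably passed it on the low-x side. I'll check from the top with projected markers.

Run:
```python
from h import *
np.set_printoptions(precision=1,suppress=True)
p=sense()["tool_pos"]
out=[]
for c,x0,y0 in(("scene",170,170),("top",250,180)):
    im=snapshot(c)[y0:y0+75,x0:x0+100]; im=cv2.resize(im,None,fx=7,fy=7,interpolation=cv2.INTER_CUBIC)[:,:700]
    q=proj(c,p);print(c,q)
    cv2.drawMarker(im,tuple(int(v) for v in ((q-[x0,y0])*7)),(0,255,255),0,14)
    q=proj(c,np.r_[p[:2],p[2]+60]);cv2.drawMarker(im,tuple(int(v) for v in ((q-[x0,y0])*7)),(0,255,0),0,14)
    for l in("tab_face","stop_pin","stop"):
        r=pinpoint(c,l)
        if r: print(l,r[0]["at"],r[0]["conf"]);cv2.circle(im,tuple(int(v) for v in ((np.array(r[0]["at"])-[x0,y0])*7)),4,(255,0,255),1)
    out.append(im)
cv2.imwrite("pics/d.png",cv2.resize(np.vstack(out),(400,600)))
```

```text
scene [218.3 228.7]
tab_face [213.2, 234.2] 0.7
stop_pin [243.9, 225.5] 0.91
stop [236.1, 239.2] 0.68
top [312.8 225. ]
tab_face [318.1, 225.1] 0.7
stop_pin [291.0, 222.0] 0.7
stop [301.1, 225.5] 0.65
```

View pics/d.png

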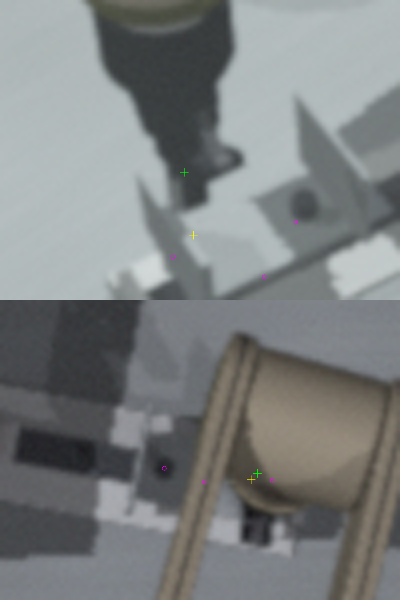

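The yellow TCP marker sits about 7 px below the visible fingertip at (190,205). The tip therefore looks about 28 mm higher than reported, and it passed over the tab without touching. I'll retreat and go lower, to z ≈ 44, which clears the end plate even if the reported height is right.

>>> step_arm(targets=[{"dp": [-0.08, 0, 0], "angular": [0, 0, 0], "fingers": 1}, {"dp": [-0.16, 0, 0], "angular": [0, 0, 0], "fingers": 1}, {"dp": [-0.24, 0, 0], "angular": [0, 0, 0], "fingers": 1}, {"dp": [-0.28, 0, 0], "angular": [0, 0, 0], "fingers": 1}, {"dp": [-0.28, 0, 0.03], "angular": [0, 0, 0], "fingers": 1}, {"dp": [-0.28, 0, 0.06], "angular": [0, 0, 0], "fingers": 1}, {"dp": [-0.28, 0, 0.09], "angular": [0, 0, 0], "fingers": 1}, {"dp": [-0.28, 0, 0.11], "angular": [0, 0, 0], "fingers": 1}])

```text
time: 10.15
tool_pos: [518.3, -165.9, 42.8]
tcp_rot: [-179.9, -0.0, 78.2]
ft_force: [-0.3, 0.1, 0.1]
finger_gap: -0.3
grip_force: 0.0
```

Run:
```python
from h import *
np.set_printoptions(precision=1,suppress=True)
s=sense();p=s["tool_pos"];print(p,s["ft_force"])
out=[]
for c,x0,y0 in(("scene",150,170),("top",260,180)):
    im=snapshot(c)[y0:y0+75,x0:x0+100]; im=cv2.resize(im,None,fx=4,fy=4,interpolation=cv2.INTER_CUBIC)
    for X in (p,p+[0,0,30]):
        q=proj(c,np.array(X));cv2.drawMarker(im,tuple(int(v) for v in ((q-[x0,y0])*4)),(0,255,255),0,10)
    for l in("tab_face",):
        r=pinpoint(c,l)
        if r: print(l,r[0]["at"],r[0]["conf"]);cv2.circle(im,tuple(int(v) for v in ((np.array(r[0]["at"])-[x0,y0])*4)),4,(255,0,255),1)
    out.append(im)
cv2.imwrite("pics/e.png",np.vstack(out))
```

```text
[ 518.3 -165.9   42.8] [-0.3  0.1  0.1]
tab_face [215.1, 226.7] 0.74
tab_face [315.6, 224.4] 0.6
```

View pics/e.png

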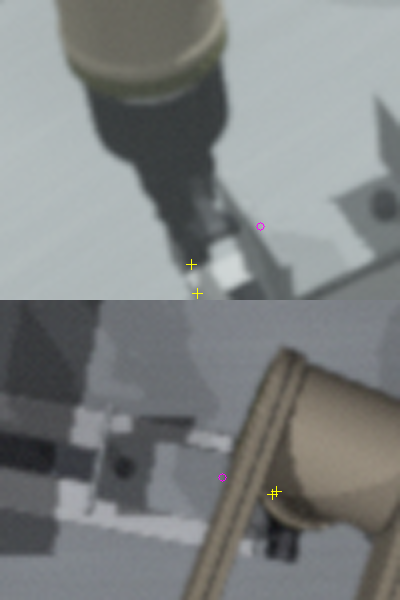

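The visible tip, at (185,268), fits a height about 27 mm above the reported one, and the lateral position agrees. I'll advance slowly at this height and watch for contact.

>>> step_arm(targets=[{"dp": [0.03, 0, 0], "angular": [0, 0, 0], "fingers": 1}, {"dp": [0.06, 0, 0], "angular": [0, 0, 0], "fingers": 1}, {"dp": [0.09, 0, 0], "angular": [0, 0, 0], "fingers": 1}, {"dp": [0.12, 0, 0], "angular": [0, 0, 0], "fingers": 1}, {"dp": [0.14, 0, 0], "angular": [0, 0, 0], "fingers": 1}, {"dp": [0.16, 0, 0], "angular": [0, 0, 0], "fingers": 1}, {"dp": [0.18, 0, 0], "angular": [0, 0, 0], "fingers": 1}, {"dp": [0.2, 0, 0], "angular": [0, 0, 0], "fingers": 1}])

```text
time: 11.35
tool_pos: [526.8, -127.2, 43.6]
tcp_rot: [180.0, 0.0, 78.2]
ft_force: [-0.2, -1.7, -0.1]
finger_gap: 0.2
grip_force: 0.7
```

>>> step_arm(targets=[{"dp": [0.01, 0, 0], "angular": [0, 0, 0], "fingers": 1}, {"dp": [0.02, 0, 0], "angular": [0, 0, 0], "fingers": 1}, {"dp": [0.03, 0, 0], "angular": [0, 0, 0], "fingers": 1}, {"dp": [0.04, 0, 0], "angular": [0, 0, 0], "fingers": 1}, {"dp": [0.05, 0, 0], "angular": [0, 0, 0], "fingers": 1}, {"dp": [0.06, 0, 0], "angular": [0, 0, 0], "fingers": 1}, {"dp": [0.07, 0, 0], "angular": [0, 0, 0], "fingers": 1}, {"dp": [0.08, 0, 0], "angular": [0, 0, 0], "fingers": 1}])

```text
time: 12.35
tool_pos: [530.1, -111.5, 43.6]
tcp_rot: [180.0, -0.0, 78.2]
ft_force: [0.7, -1.9, -0.3]
finger_gap: -0.1
grip_force: 0.6
```

Run:
```python
from h import *
np.set_printoptions(precision=1,suppress=True)
v=fit(False);s=sense();p=s["tool_pos"];print(v,p,s["ft_force"],s["wrist_torque"])
u=np.array([-np.sin(v[2]),np.cos(v[2])]);d=p[:2]-v[:2];print("along",d@u,"tab at",-95-v[3],"lateral",d@[u[1],-u[0]])
cv2.imwrite("pics/f.png",cv2.resize(snapshot("scene")[130:280,150:350],None,fx=3,fy=3))
```

```text
[586.  115.9  -0.2 130.   -0.5] [ 530.  -111.6   43.5] [ 0.   0.1 -0.5] [0. 0. 0.]
along -234.25212126958755 tab at -224.95421702885866 lateral -4.785601636863468
```

View pics/f.png

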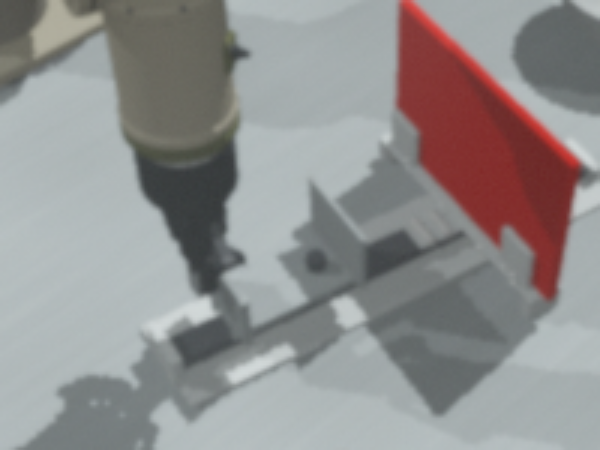

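The stop now moves: the boss went from (290,272) to (317,260). About 130 mm remains, so I'll push on steadily.

>>> step_arm(targets=[{"dp": [0.01, 0, 0], "angular": [0, 0, 0], "fingers": 1}, {"dp": [0.03, 0, 0], "angular": [0, 0, 0], "fingers": 1}, {"dp": [0.06, 0, 0], "angular": [0, 0, 0], "fingers": 1}, {"dp": [0.09, 0, 0], "angular": [0, 0, 0], "fingers": 1}, {"dp": [0.12, 0, 0], "angular": [0, 0, 0], "fingers": 1}, {"dp": [0.15, 0, 0], "angular": [0, 0, 0], "fingers": 1}, {"dp": [0.18, 0, 0], "angular": [0, 0, 0], "fingers": 1}, {"dp": [0.2, 0, 0], "angular": [0, 0, 0], "fingers": 1}])

```text
time: 14.0
tool_pos: [538.4, -72.0, 43.6]
tcp_rot: [180.0, -0.0, 78.2]
ft_force: [0.7, -1.5, -1.5]
finger_gap: -0.3
grip_force: 0.7
```

>>> step_arm(targets=[{"dp": [0.02, 0, 0], "angular": [0, 0, 0], "fingers": 1}, {"dp": [0.05, 0, 0], "angular": [0, 0, 0], "fingers": 1}, {"dp": [0.08, 0, 0], "angular": [0, 0, 0], "fingers": 1}, {"dp": [0.11, 0, 0], "angular": [0, 0, 0], "fingers": 1}, {"dp": [0.14, 0, 0], "angular": [0, 0, 0], "fingers": 1}, {"dp": [0.17, 0, 0], "angular": [0, 0, 0], "fingers": 1}, {"dp": [0.19, 0, 0], "angular": [0, 0, 0], "fingers": 1}, {"dp": [0.2, 0, 0], "angular": [0, 0, 0], "fingers": 1}])

```text
time: 15.0
tool_pos: [546.5, -33.0, 43.6]
tcp_rot: [-180.0, -0.0, 78.2]
ft_force: [0.7, -1.2, 1.0]
finger_gap: 0.0
grip_force: 0.6
```

Run:
```python
from h import *
np.set_printoptions(precision=1,suppress=True)
v=fit(False);s=sense();p=s["tool_pos"];print(v,p,s["ft_force"],s["wrist_torque"])
u=np.array([-np.sin(v[2]),np.cos(v[2])]);d=p[:2]-v[:2];print("along",d@u,"tab at",-95-v[3],"lateral",d@[u[1],-u[0]])
cv2.imwrite("pics/g.png",cv2.resize(snapshot("scene")[130:280,150:350],None,fx=4,fy=4))
```

```text
[578.9 112.6  -0.2  48.   -0.9] [546.4 -33.3  43.6] [ 0.4 -0.6 -0.3] [ 0. -0. -0.]
along -149.50328120255278 tab at -143.01794012116443 lateral 2.4472064694357414
```

View pics/g.png

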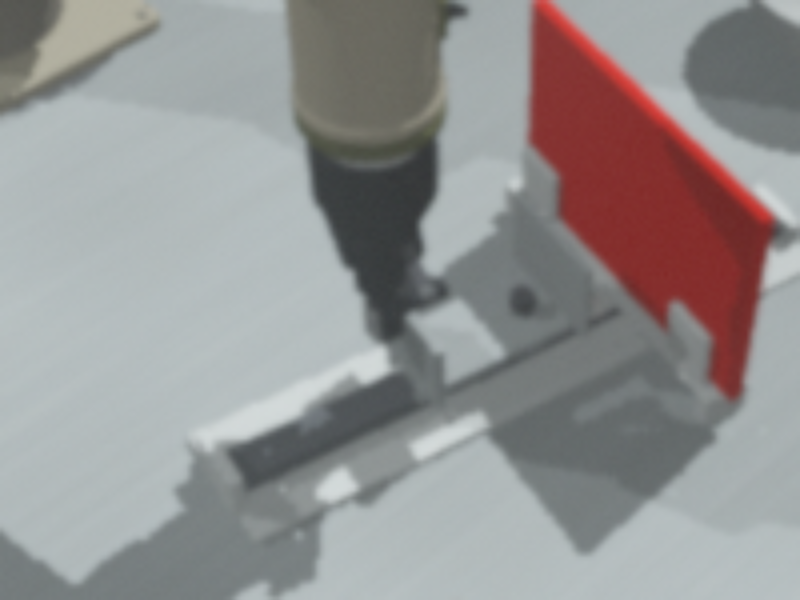

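About 48 mm is left: the boss is at (523,299) and the fence is still well clear of the board. I'll go slower towards the ridge.

>>> step_arm(targets=[{"dp": [0.015, 0, 0], "angular": [0, 0, 0], "fingers": 1}, {"dp": [0.03, 0, 0], "angular": [0, 0, 0], "fingers": 1}, {"dp": [0.045, 0, 0], "angular": [0, 0, 0], "fingers": 1}, {"dp": [0.06, 0, 0], "angular": [0, 0, 0], "fingers": 1}, {"dp": [0.075, 0, 0], "angular": [0, 0, 0], "fingers": 1}, {"dp": [0.09, 0, 0], "angular": [0, 0, 0], "fingers": 1}, {"dp": [0.1, 0, 0], "angular": [0, 0, 0], "fingers": 1}, {"dp": [0.11, 0, 0], "angular": [0, 0, 0], "fingers": 1}])

```text
time: 16.65
tool_pos: [551.0, -11.6, 43.6]
tcp_rot: [180.0, -0.0, 78.2]
ft_force: [-0.1, -1.5, -1.0]
finger_gap: -0.0
grip_force: 0.6
```

>>> step_arm(targets=[{"dp": [0.005, 0, 0], "angular": [0, 0, 0], "fingers": 1}, {"dp": [0.01, 0, 0], "angular": [0, 0, 0], "fingers": 1}, {"dp": [0.015, 0, 0], "angular": [0, 0, 0], "fingers": 1}, {"dp": [0.02, 0, 0], "angular": [0, 0, 0], "fingers": 1}, {"dp": [0.025, 0, 0], "angular": [0, 0, 0], "fingers": 1}, {"dp": [0.03, 0, 0], "angular": [0, 0, 0], "fingers": 1}, {"dp": [0.035, 0, 0], "angular": [0, 0, 0], "fingers": 1}, {"dp": [0.035, 0, 0], "angular": [0, 0, 0], "fingers": 1}])

```text
time: 17.65
tool_pos: [552.2, -5.9, 43.7]
tcp_rot: [-180.0, 0.1, 78.2]
ft_force: [-1.0, -7.3, 1.6]
finger_gap: -0.3
grip_force: 3.3
```

The force has risen to 7 N, so the roller is on the ridge. I'll continue in small steps.

>>> step_arm(targets=[{"dp": [0.003, 0, 0], "angular": [0, 0, 0], "fingers": 1}, {"dp": [0.006, 0, 0], "angular": [0, 0, 0], "fingers": 1}, {"dp": [0.009, 0, 0], "angular": [0, 0, 0], "fingers": 1}, {"dp": [0.012, 0, 0], "angular": [0, 0, 0], "fingers": 1}, {"dp": [0.015, 0, 0], "angular": [0, 0, 0], "fingers": 1}, {"dp": [0.018, 0, 0], "angular": [0, 0, 0], "fingers": 1}, {"dp": [0.02, 0, 0], "angular": [0, 0, 0], "fingers": 1}, {"dp": [0.02, 0, 0], "angular": [0, 0, 0], "fingers": 1}])

```text
time: 18.65
tool_pos: [553.0, -2.2, 43.6]
tcp_rot: [-180.0, 0.1, 78.1]
ft_force: [-0.6, -6.7, 1.3]
finger_gap: -0.2
grip_force: 3.6
```

>>> step_arm(targets=[{"dp": [0.002, 0, 0], "angular": [0, 0, 0], "fingers": 1}, {"dp": [0.004, 0, 0], "angular": [0, 0, 0], "fingers": 1}, {"dp": [0.006, 0, 0], "angular": [0, 0, 0], "fingers": 1}, {"dp": [0.008, 0, 0], "angular": [0, 0, 0], "fingers": 1}, {"dp": [0.01, 0, 0], "angular": [0, 0, 0], "fingers": 1}, {"dp": [0.012, 0, 0], "angular": [0, 0, 0], "fingers": 1}, {"dp": [0.014, 0, 0], "angular": [0, 0, 0], "fingers": 1}, {"dp": [0.015, 0, 0], "angular": [0, 0, 0], "fingers": 1}])

```text
time: 19.65
tool_pos: [553.9, 2.0, 43.6]
tcp_rot: [180.0, -0.0, 78.2]
ft_force: [0.8, -3.0, 0.8]
finger_gap: 0.1
grip_force: 1.5
```

Now the force is falling, so the roller is near the crest. I'll keep on in small steps.

>>> step_arm(targets=[{"dp": [0.002, 0, 0], "angular": [0, 0, 0], "fingers": 1}, {"dp": [0.004, 0, 0], "angular": [0, 0, 0], "fingers": 1}, {"dp": [0.006, 0, 0], "angular": [0, 0, 0], "fingers": 1}, {"dp": [0.008, 0, 0], "angular": [0, 0, 0], "fingers": 1}, {"dp": [0.01, 0, 0], "angular": [0, 0, 0], "fingers": 1}, {"dp": [0.01, 0, 0], "angular": [0, 0, 0], "fingers": 1}, {"dp": [0.01, 0, 0], "angular": [0, 0, 0], "fingers": 1}, {"dp": [0.01, 0, 0], "angular": [0, 0, 0], "fingers": 1}])

```text
time: 20.65
tool_pos: [554.1, 4.0, 43.5]
tcp_rot: [-180.0, -0.0, 78.2]
ft_force: [0.1, 1.0, -0.5]
finger_gap: -0.2
grip_force: 0.0
```

Run:
```python
from h import *
np.set_printoptions(precision=1,suppress=True)
v=fit(False);s=sense();p=s["tool_pos"];print(v,p,s["ft_force"],s["grip_force"])
u=np.array([-np.sin(v[2]),np.cos(v[2])]);d=p[:2]-v[:2];print("along",d@u,"tab at",-95-v[3])
cv2.imwrite("pics/i.png",cv2.resize(snapshot("scene")[160:260,220:350],None,fx=6,fy=6))
```

```text
[584.6 110.4  -0.2   9.9   3.6] [554.2   3.9  43.6] [-0.4  0.3 -0.6] 0.0
along -110.51443402691645 tab at -104.88900329838708
```

View pics/i.png

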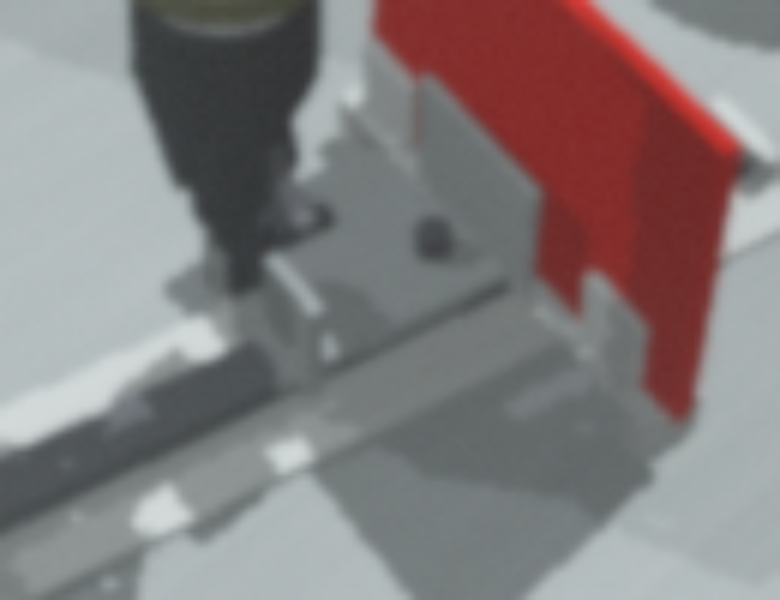

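The force dropped to zero, as expected from the jump into the notch. The fence at (480,190) still stands short of the board. I'll retreat and check.

>>> step_arm(targets=[{"dp": [-0.03, 0, 0], "angular": [0, 0, 0], "fingers": 1}, {"dp": [-0.1, 0, 0], "angular": [0, 0, 0], "fingers": 1}, {"dp": [-0.2, 0, 0], "angular": [0, 0, 0], "fingers": 1}, {"dp": [-0.4, 0, -0.1], "angular": [0, 0, 0], "fingers": 1}, {"dp": [-0.6, 0, -0.3], "angular": [0, 0, 0], "fingers": 1}, {"dp": [-0.8, 0, -0.5], "angular": [0, 0, 0], "fingers": 1}, {"dp": [-0.9, 0, -0.6], "angular": [0, 0, 0], "fingers": 1}, {"dp": [-0.9, 0, -0.6], "angular": [0, 0, 0], "fingers": 1}])

```text
time: 22.3
tool_pos: [517.9, -174.4, 165.2]
tcp_rot: [179.8, 0.0, 78.0]
ft_force: [0.5, 0.2, -0.2]
finger_gap: 0.1
grip_force: 0.0
```

Run:
```python
from h import *
np.set_printoptions(precision=2,suppress=True)
V=np.array([fit(False) for _ in range(5)]);print(V);s=sense();print(s["time"],s["tool_pos"],s["ft_force"])
a=snapshot("top")[170:240,210:310];b=snapshot("scene")[160:230,240:340]
cv2.imwrite("pics/j.png",cv2.resize(np.vstack([b,a]),None,fx=4.2,fy=4.2,interpolation=cv2.INTER_CUBIC))
```

```text
[[580.69 110.5   -0.14   3.5    4.48]
 [584.73 113.75  -0.26   6.27   1.17]
 [580.78 107.62  -0.22   0.49  -2.84]
 [580.17 110.56  -0.19   3.87  -2.11]
 [578.67 121.34  -0.23  14.57  -2.89]]
25.3 [ 517.35 -172.28  163.59] [ 0.09  0.27 -0.3 ]
```

View pics/j.png

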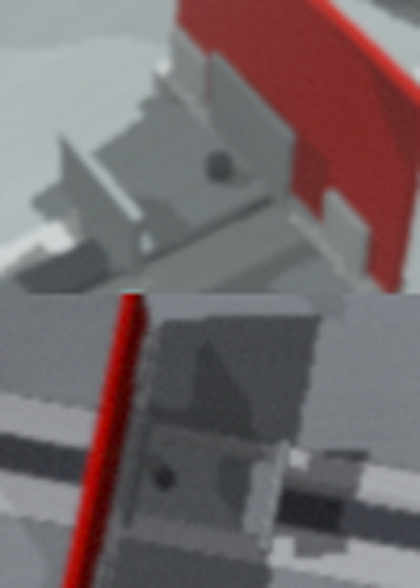

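The boss is clear in both views: crop (220,166) in the scene and (165,477) from the top. I'll compare its travel since the earlier picture with the finger advance of 38 mm; a jump would add about 8 mm.

Run:
```python
from h import *
np.set_printoptions(precision=1,suppress=True)
def blob(im,c,r=5):
    g=cv2.cvtColor(im,cv2.COLOR_BGR2GRAY).astype(float);x,y=c
    yy,xx=np.mgrid[y-r:y+r+1,x-r:x+r+1];w=g[y-r:y+r+1,x-r:x+r+1];w=np.clip(np.percentile(w,50)-12-w,0,None)
    return np.array([(w*xx).sum(),(w*yy).sum()])/w.sum()
now=snapshot("scene");top=snapshot("top")
g=cv2.resize(cv2.imread("pics/g.png"),(200,150),interpolation=cv2.INTER_AREA)
f=cv2.resize(cv2.imread("pics/f.png"),(200,150),interpolation=cv2.INTER_AREA)
P={}
for n,im,c,o,cam in(("s0",cv2.imread("pics/s.png"),(246,220),(0,0),"scene"),("f",f,(105,87),(150,130),"scene"),("g",g,(131,75),(150,130),"scene"),("now",now,(292,199),(0,0),"scene"),("t0",cv2.imread("pics/t.png"),(291,222),(0,0),"top"),("tnow",top,(249,213),(0,0),"top")):
    q=blob(im,c,4)+o;X=onz(cam,q,46);P[n]=X;print(n,q,X)
d=lambda a,b:np.linalg.norm(P[b]-P[a])
print("f-g",d("f","g"),"(tool 80)","g-now",d("g","now"),"s0-now",d("s0","now"),"top",d("t0","tnow"))
```

```text
s0 [246.3 222. ] [549.6 -35.9  46. ]
f [255.2 217.5] [554.5  -8.3  46. ]
g [280.6 205.4] [570.2  70.8  46. ]
now [292.1 200.1] [578.3 107.7  46. ]
t0 [290.4 221.5] [545.1 -36.4  46. ]
tnow [248.7 213.4] [575.8 106.5  46. ]
f-g 80.71003937221822 (tool 80) g-now 37.73400634953383 s0-now 146.41553394313047 top 146.2222377150614
```

The boss has moved only about 38 mm, the same as the finger, so the jump hasn't clearly happened; it may be balanced near the crest. I'll go back to where I left off and feel for the tab gently.

>>> step_arm(targets=[{"dp": [0.2, 0, 0.2], "angular": [0, 0, 0], "fingers": 1}, {"dp": [0.35, 0, 0.4], "angular": [0, 0, 0], "fingers": 1}, {"dp": [0.5, 0, 0.6], "angular": [0, 0, 0], "fingers": 1}, {"dp": [0.7, 0, 0.6], "angular": [0, 0, 0], "fingers": 1}, {"dp": [0.8, 0, 0.6], "angular": [0, 0, 0], "fingers": 1}, {"dp": [0.86, 0, 0.6], "angular": [0, 0, 0], "fingers": 1}, {"dp": [0.89, 0, 0.6], "angular": [0, 0, 0], "fingers": 1}, {"dp": [0.895, 0, 0.6], "angular": [0, 0, 0], "fingers": 1}])

```text
time: 26.5
tool_pos: [554.4, 2.5, 44.0]
tcp_rot: [180.0, 0.0, 78.2]
ft_force: [0.3, 0.3, 0.1]
finger_gap: -0.6
grip_force: 0.0
```

>>> step_arm(targets=[{"dp": [0.005, 0, 0], "angular": [0, 0, 0], "fingers": 1}, {"dp": [0.008, 0, 0], "angular": [0, 0, 0], "fingers": 1}, {"dp": [0.01, 0, 0], "angular": [0, 0, 0], "fingers": 1}, {"dp": [0.012, 0, 0], "angular": [0, 0, 0], "fingers": 1}, {"dp": [0.015, 0, 0], "angular": [0, 0, 0], "fingers": 1}, {"dp": [0.015, 0, 0], "angular": [0, 0, 0], "fingers": 1}, {"dp": [0.015, 0, 0], "angular": [0, 0, 0], "fingers": 1}, {"dp": [0.015, 0, 0], "angular": [0, 0, 0], "fingers": 1}])

```text
time: 27.5
tool_pos: [554.7, 5.9, 43.6]
tcp_rot: [180.0, -0.0, 78.2]
ft_force: [0.6, -0.0, -0.7]
finger_gap: -0.0
grip_force: 0.0
```

>>> step_arm(targets=[{"dp": [0.003, 0, 0], "angular": [0, 0, 0], "fingers": 1}, {"dp": [0.006, 0, 0], "angular": [0, 0, 0], "fingers": 1}, {"dp": [0.009, 0, 0], "angular": [0, 0, 0], "fingers": 1}, {"dp": [0.012, 0, 0], "angular": [0, 0, 0], "fingers": 1}, {"dp": [0.015, 0, 0], "angular": [0, 0, 0], "fingers": 1}, {"dp": [0.015, 0, 0], "angular": [0, 0, 0], "fingers": 1}, {"dp": [0.015, 0, 0], "angular": [0, 0, 0], "fingers": 1}, {"dp": [0.015, 0, 0], "angular": [0, 0, 0], "fingers": 1}])

```text
time: 28.5
tool_pos: [555.2, 8.8, 43.6]
tcp_rot: [180.0, 0.0, 78.2]
ft_force: [0.6, -0.1, -1.1]
finger_gap: -0.3
grip_force: 0.0
```

Run:
```python
from h import *
print([(snapshot("scene") is not None,np.round(sense()["ft_force"],1),sense()["grip_force"]) for _ in range(3)])
```

```text
[(True, array([ 0.4,  0.2, -0.8]), 0.0), (True, array([-0.2, -0.4, -0.3]), 0.0), (True, array([-0.4,  0.2,  0.4]), 0.0)]
```

There's no contact 5 mm past the old contact point, so the stop did jump. I'll feel 2 mm further to confirm where it sits.

>>> step_arm(targets=[{"dp": [0.002, 0, 0], "angular": [0, 0, 0], "fingers": 1}, {"dp": [0.004, 0, 0], "angular": [0, 0, 0], "fingers": 1}, {"dp": [0.006, 0, 0], "angular": [0, 0, 0], "fingers": 1}, {"dp": [0.008, 0, 0], "angular": [0, 0, 0], "fingers": 1}, {"dp": [0.01, 0, 0], "angular": [0, 0, 0], "fingers": 1}, {"dp": [0.01, 0, 0], "angular": [0, 0, 0], "fingers": 1}, {"dp": [0.01, 0, 0], "angular": [0, 0, 0], "fingers": 1}, {"dp": [0.01, 0, 0], "angular": [0, 0, 0], "fingers": 1}])

```text
time: 29.65
tool_pos: [555.7, 10.8, 43.6]
tcp_rot: [180.0, -0.0, 78.2]
ft_force: [-0.3, 0.1, 0.4]
finger_gap: 0.1
grip_force: 0.0
```

The jump was at least 7 mm, so the stop is home. I'll retreat.

>>> step_arm(targets=[{"dp": [-0.05, 0, 0], "angular": [0, 0, 0], "fingers": 1}, {"dp": [-0.15, 0, 0], "angular": [0, 0, 0], "fingers": 1}, {"dp": [-0.25, 0, 0], "angular": [0, 0, 0], "fingers": 1}, {"dp": [-0.4, 0, -0.1], "angular": [0, 0, 0], "fingers": 1}, {"dp": [-0.5, 0, -0.25], "angular": [0, 0, 0], "fingers": 1}, {"dp": [-0.6, 0, -0.4], "angular": [0, 0, 0], "fingers": 1}, {"dp": [-0.6, 0, -0.5], "angular": [0, 0, 0], "fingers": 1}, {"dp": [-0.6, 0, -0.5], "angular": [0, 0, 0], "fingers": 1}])

```text
time: 30.65
tool_pos: [532.2, -107.4, 145.4]
tcp_rot: [179.8, 0.0, 78.1]
ft_force: [-0.2, 0.4, -1.1]
finger_gap: 0.1
grip_force: 0.0
```

Run:
```python
from bench import *
print(sense()["tool_pos"],sense()["qd"]);print(hand_in())
```

```text
[ 532.17760115 -107.44287489  145.3754164 ] [ 0.95927531  1.69407116  2.47497041 -0.06959267 -1.12723236  0.08006666]
the job is handed in; nothing more can be done
None
```

I pushed the stop over the ridge and it appears to have dropped into its notch, judged by feel: the force fell to zero and the tab was at least 7 mm ahead of the fingers, though the camera estimates were too scattered to confirm 3 mm. The arm is clear and the job was handed in at about 31 s, but no verdict came back.

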